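Bin a used tube through a flush sliding shutter

ROBOT

A 6-joint arm with a two-finger parallel gripper is mounted at the origin on the work surface. World frame = base frame: x ahead of the robot, y to its left, z up, the work surface at z = 0. Lengths are in m, angles in degrees, forces in N, time in s.
With the tool pointing down it reaches from about 0.35 to 0.975 m from the base axis. Payload 7.1 kg.
Tool frame: the origin (TCP) lies midway between the tips of the shut fingers; the grasp point (between the pads) lies ctrl.pinch_z behind it (ctrl.pinch_z is the distance from the TCP to the grasp point, in m); z points along the fingers, x is the direction in which the jaws open and shut, and the axes are right-handed (so a half turn about z gives the same grasp; the last joint's range is limited). The gripper opens to 88 mm and grips with 3 to 60 N. Pads are 20 mm wide; open, the fingers measure 115 mm over their backs; the gripper's body (75 mm by 178 mm) begins 61 mm behind the grasp point.
Start: joints at [-70.646, 24.242, 93.386, -0, 62.372, -1.089], TCP at [0.218, -0.586, 0.223] pointing down, gripper open.
Joint ranges: [-172.04, 172.04], [-51.8, 120.97], [4.93, 147.93], [-75.15, 255.16], [6.16, 154.13], [-145.62, 145.62]. Speed limits (degrees/s): [136.94, 136.94, 172.46, 180, 180, 180].

INTERFACE

Orientations are given as a 3x3 rotation matrix whose columns are the frame's x, y, z axes.
In Python, from station import ctrl, hand, read_camera, sign_off gives the robot as it stands. The module is installed in compiled form; this text tells all that it offers. Calls block until the motion is done:
- ctrl.goto(position, orientation): joint-space move of the TCP to a pose.
- ctrl.move_straight(position, v=0.15, rot=None, threshold=None): straight line of the TCP; rot=None keeps the orientation; v is the mean speed in m/s. With threshold (N) it stops when the force on the tool has changed by that much, and returns True; else False.
- ctrl.movej(angles): joint-space move.
- hand.set_gripper(opening, newtons=None): finger opening in m; newtons is the grip in N (None keeps the last); returns when the fingers have stopped.
- ctrl.wait(seconds).
- ctrl.inverse_kinematics(position, orientation): joint angles nearest the present ones, or None.
- ctrl.sense(): the state.
- read_camera(name): name is "scene" or "top" or "wrist"; returns a dict with "color" (400x640x3 uint8, red, green, blue), "range_z" (400x640 float32, m along the optical axis (not along the pixel's ray), 0 where there is no reading), "intrinsics" (3x3 intrinsics, pixels), "T" (4x4, takes a point from camera to world coordinates); the wrist camera has in their place "T_tool_cam" (4x4, takes a point from camera to tool coordinates, whose origin is the TCP and whose axes are the tool frame's). Camera axes: x right, y up, looking along -z (the intrinsics and any distortion apply to the point x, -y, -z); pixel columns grow to the right and rows downward; lengths in m; the calibration is good to about 2 mm. The wrist camera is an equidistant fisheye: a pixel r from the principal point sees the ray r / f radians off the axis. A picture is of the moment at which its call begins: read the wrist's pose just before it.
A pose or a line that the arm cannot do raises ctrl.Unreachable and nothing moves.
- sign_off(): hands the job in, once; it reports no verdict.
The state is a dict: "clock": time; "joint_positions": joint angles; "qvel": joint speeds; "joint_torque": joint torques, N m; "eef_pos": TCP position; "tcp_rot": TCP orientation; "force": force on the tool from outside, world axes, zero at the start; "wrist_torque": the same for the moment, N m; "finger_gap": finger opening in m.
Only numpy, scipy, OpenCV 4.12 (cv2) and the standard library are available. Lean on these libraries where they do the work, as an engineer would, in place of code of your own. Each camera call takes 0.05 s, during which the arm holds its last target. There are 200 camera calls.

TASK

Throw away the used tube: slide the waste box's flush shutter fully open (it has no handle: press lightly on it with the fingertips and drag), drop the short uncapped tube from the rack into the bin under it, and slide the shutter fully shut again. The shutter rides on a soft seal, so never press on it with more than 18 N, and leave the capped tube and everything else where it stands.

Things in the scene. Friction and masses are not known exactly. Their poses are not given: they have to be found in the camera images.
- box: Grey plastic waste box fixed to the bench, 120 (its x) by 260 (its y) by 90 mm high to its rim; walls 8 mm (x sides) and 10 mm (y ends). Origin: centre of its underside; z up. The -y half is the bin; the +y half is a shallow recess where the shutter parks, 104 mm wide, with a solid floor 70 mm above the bench.
- shutter (a joint): Slide of the bare aluminium shutter plate, in m: 0 = fully shut over the bin, 0.114 = fully open; it grows along the box's +y. Plate 102 mm (x) by 124 mm (y) by 4 mm, without handle, hole or lip. It slides with about 6.5 N of friction and stays where it is left. More than 18 N on it at any moment spoils its seal and fails the job; pressing with 11 to 13 N suffices to drag it.
- shut_mid (a point): Point fixed to the box at rim height, above the plate's centre when fully shut. Axes as the box. The plate's top lies 1 to 8 mm below the rim: its height differs from box to box and is not measured, and the track is not level, so the plate rises or falls by over 3 mm along its travel. The surface must be found and followed by feel.
- open_mid (a point): Point fixed to the box at rim height, above the plate's centre when fully open, 114 mm along the box's y from shut_mid. Axes as the box. In every position the plate rests on a springy seal that yields about 0.2 mm per newton pressed, down to 5 mm; pressed at its centre or elsewhere it sinks evenly.
- bin_mouth (a point): Centre of the bin's mouth, at rim height (90 mm above the bench; x = 0, y = -63 mm in the box's frame). Axes as the box. The bin is 104 mm (x) by 116 mm (y), its floor 4 mm above the bench; with the shutter fully open 114 mm of its y length is clear.
- rack: White plastic tube rack fixed to the bench, 60 (x) by 130 (y) by 45 mm high, with three upright 18 mm holes in a row at y = -45, 0 and 45 mm, 30 mm deep. Origin: centre of its underside; z up.
- used_tube: The used tube: short, straight, white, without cap (dark open mouth), 16 mm in diameter, 66 mm long, about 15 g; it stands loosely upright in one of the rack's end holes with its upper 36 mm above the rack. Origin: centre of its foot (15 mm above the bench in the rack); z along the tube, up.
- capped_tube: The tube to leave: taller, white, 16 mm in diameter with a 21 mm screw cap, 94 mm long in all, in the rack's other end hole. Origin: centre of its foot; z up.
- tip_box: Bystander: loose blue box of pipette tips with a clear lid, 84 (x) by 120 (y) by 70 mm high. Origin: centre of its underside.
- reagent: Bystander: loose amber bottle with black cap, 64 mm in diameter, 150 mm high. Origin: centre of its underside.

How it is judged (in metres and radians):
On the way, in this order (a step that is already met when the one before it is completed fails the run):
1. the shutter is slid fully open (within 8 mm of its stop) (value of joint shutter above 0.106 m), for 0.2 s.
2. the used tube lies in the bin, let go, with the shutter still open (x of used_tube in the frame of box between -0.054 and 0.054 m and y of used_tube in the frame of box between -0.122 and 0 m and height (world z) of used_tube below 0.075 m and contact force between the fingers and used_tube below 0.05 N and value of joint shutter above 0.08 m), for 0.2 s.
At the end, for the whole second after the job is handed in: The shutter is shut to within 5 mm of its closed stop, and the used tube lies at rest (under 0.03 m/s) in the bin under it; the capped tube, tip box and bottle are where they were (value of joint shutter below 0.005 m and linear speed of used_tube below 0.03 m/s and x of used_tube in the frame of box between -0.054 and 0.054 m and y of used_tube in the frame of box between -0.122 and 0 m and height (world z) of used_tube below 0.075 m); the robot touches nothing.
It fails at once if the shutter is loaded with more than 18 N (contact force between anything else and shutter above 18 N).
It fails at once if the capped tube is moved by more than 15 mm (distance of capped_tube from where it was at the start of the episode above 0.015 m).
It fails at once if the tip box is moved by more than 15 mm (distance of tip_box from where it was at the start of the episode above 0.015 m).
It fails at once if the bottle is moved by more than 15 mm (distance of reagent from where it was at the start of the episode above 0.015 m).
It also fails if it takes over 72 s, if anything falls off the work surface, if the arm or the gripper's body presses on something with over 40 N, if the wrist force passes 120 N, or if a joint passes its speed limit or range.

## Working session

There is one attempt and no reset: what is moved stays moved. The work goes in short steps, each a Python script; the robot and the scene stay as the last script left them, time stands still between calls to the robot, and variables do not carry over. Pictures are saved under pics/ and viewed, about 8 in all and at most 12, crops included, and the job is handed in when it is done.

```bash
mkdir -p pics; cat > a.py <<'E'
from station import ctrl, hand, read_camera
import numpy as np, cv2
s=ctrl.sense(); print(s["clock"],s["eef_pos"],s["force"],s["finger_gap"],ctrl.pinch_z)
for n in("top","scene"):
    c=read_camera(n); np.savez(n+".npz",**c)
    print(n,c["intrinsics"].round(1).tolist(),c["T"].round(3).tolist())
    cv2.imwrite(f"pics/{n}0.png",c["color"][...,::-1])
E
python3 a.py
```

```text
0.0 [ 0.21811318 -0.58511372  0.22190095] [ 0.16245609 -0.38128885 -0.62583581] 0.08796488628989385 0.0187
top [[366.0, 0.0, 318.5], [0.0, 366.0, 198.9], [0.0, 0.0, 1.0]] [[0.022, 0.984, -0.176, 0.368], [-1.0, 0.021, -0.009, -0.052], [-0.005, 0.176, 0.984, 0.915], [0.0, 0.0, 0.0, 1.0]]
scene [[374.2, 0.0, 316.9], [0.0, 374.2, 198.3], [0.0, 0.0, 1.0]] [[-0.507, -0.531, 0.679, 1.126], [0.862, -0.294, 0.413, 0.357], [-0.019, 0.794, 0.607, 0.651], [0.0, 0.0, 0.0, 1.0]]
```

View pics/top0.png

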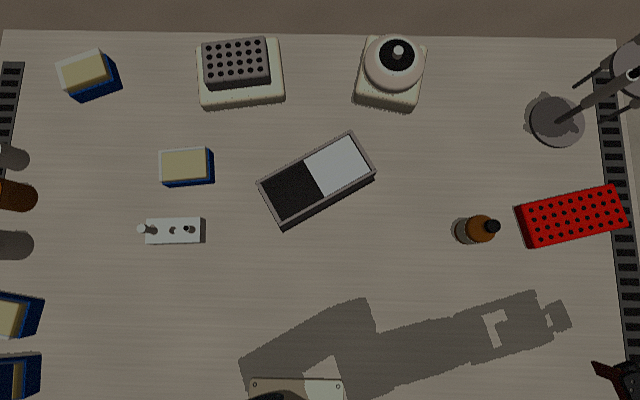

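View pics/scene0.png

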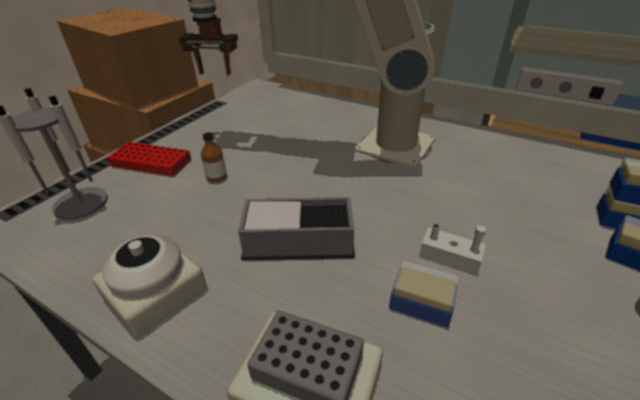

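Top view: box centre is at about (316,180), with the bright plate (shut, over the bin) on the right and the dark recess on the left, so box +y points image left and down. The rack is at (175,230), with the used tube (dark mouth) near (188,229) and the capped tube at (145,229). The tip box is at (187,165) and the bottle at (480,228).

```bash
cat > b.py <<'E'
import numpy as np, cv2
def cloud(n):
    c=np.load(n+".npz"); K=c["intrinsics"]; z=c["range_z"]; v,u=np.mgrid[:400,:640]
    P=np.stack([(u-K[0,2])/K[0,0]*z,-(v-K[1,2])/K[1,1]*z,-z],-1)@c["T"][:3,:3].T+c["T"][:3,3]
    P[z==0]=np.nan; return P,c
def ray(c,u,v,h):
    K=c["intrinsics"];d=c["T"][:3,:3]@np.array([(u-K[0,2])/K[0,0],-(v-K[1,2])/K[1,1],-1]);o=c["T"][:3,3]
    return o+d*(h-o[2])/d[2]
if __name__=="__main__":
  P,c=cloud("top"); Z=P[...,2]
  def sel(m,x0,y0,x1,y1):
    k=np.zeros_like(m);k[y0:y1,x0:x1]=m[y0:y1,x0:x1];return k
  def rect(name,m,h):
    m=m.astype(np.uint8); cs,_=cv2.findContours(m,cv2.RETR_EXTERNAL,cv2.CHAIN_APPROX_NONE); k=max(cs,key=cv2.contourArea)[:,0]
    w=np.array([ray(c,u,v,h)[:2] for u,v in k]).astype(np.float32)
    r=cv2.minAreaRect(w); print(name,r,cv2.boxPoints(r).round(4).tolist(),np.count_nonzero(m))
  rect("box",sel(Z>0.08,240,115,390,245),.09)
  rect("boxz>.06",sel(Z>0.055,240,115,390,245),.09)
  rect("rack",sel(Z>0.03,125,205,215,255),.045)
  rect("tip",sel(Z>0.04,150,140,225,195),.07)
  for n in("top","scene"):
    P,c=cloud(n);X,Y,Z=P[...,0],P[...,1],P[...,2]
    print(n,"bench",np.nanmedian(Z[260:280,100:200]))
    m=(Z>.062)&(X>.2)&(X<.4)&(Y>.2)&(Y<.5)
    k,l,st,ce=cv2.connectedComponentsWithStats(m.astype(np.uint8))
    for i in range(1,k):
      if st[i,4]>4: print(st[i],P[l==i].mean(0).round(4),P[l==i].max(0).round(4),P[l==i].min(0).round(4))
    rs=[np.nanmedian(Z[a:b,e:f]) for a,b,e,f in ([(155,170,330,350),(185,200,280,300)] if n=="top" else [(208,222,260,290),(208,220,312,340)])]; print("plate,recess z",rs)
    im=c["color"][...,::-1]
    cr=(im[200:260,110:240] if n=="top" else im[210:280,400:510]); cr=cv2.resize(cr,None,fx=5,fy=5,interpolation=cv2.INTER_CUBIC); cv2.imwrite(f"pics/r_{n}.png",cr)
E
python3 b.py; python3 -c "
import cv2,numpy as np
a=cv2.imread('pics/r_top.png');b=cv2.imread('pics/r_scene.png')[:290]
o=np.zeros((600,660,3),np.uint8);o[:300,:650]=a;o[300:590,:550]=b;cv2.imwrite('pics/r.png',o)"
```

```text
box ((0.5693433284759521, -0.03757093846797943), (0.12064783275127411, 0.25966447591781616), 31.043888092041016) [[0.4507000148296356, 0.04259999841451645], [0.5845999717712402, -0.17990000545978546], [0.6880000233650208, -0.1177000030875206], [0.554099977016449, 0.10480000078678131]] 3538
boxz>.06 ((0.5677788257598877, -0.038517966866493225), (0.12428673356771469, 0.2596656382083893), 31.055767059326172) [[0.44760000705718994, 0.0406000018119812], [0.5814999938011169, -0.1817999929189682], [0.6880000233650208, -0.1177000030875206], [0.5540000200271606, 0.10480000078678131]] 5832
rack ((0.4416973888874054, 0.31086260080337524), (0.06094939634203911, 0.15701644122600555), 2.954699993133545) [[0.40720000863075256, 0.38769999146461487], [0.41530001163482666, 0.23090000450611115], [0.47620001435279846, 0.23399999737739563], [0.46810001134872437, 0.39079999923706055]] 1484
tip ((0.5969732999801636, 0.27918103337287903), (0.08782456070184708, 0.1247279942035675), 7.0567946434021) [[0.5457000136375427, 0.33570000529289246], [0.5611000061035156, 0.211899995803833], [0.6481999754905701, 0.22269999980926514], [0.6328999996185303, 0.3465000092983246]] 1813
top bench -0.000910713531258045
plate,recess z [np.float64(0.08594474529666707), np.float64(0.0689127216088411)]
scene bench 0.11275566674889959
plate,recess z [np.float64(0.08675572533292547), np.float64(0.07024640340999144)]
```

View pics/r.png

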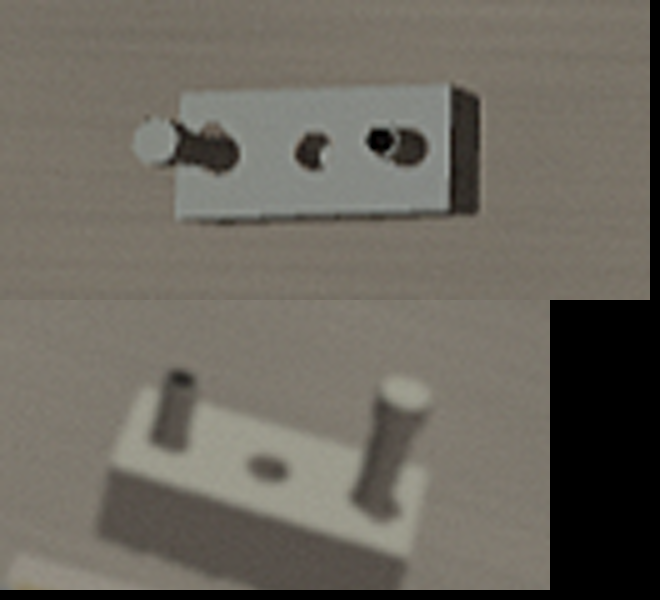

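The lower-left tube in the scene crop has the dark mouth, so it is the used one; in the top crop its mouth is at (380,141), full-image pixel (186,228.2). Next I hover over the plate and feel for it.

```bash
cat > h.py <<'E'
from station import ctrl, hand, read_camera
import numpy as np
B=np.array([.5693,-.0376]); a=np.radians(31.04)
bx=np.array([np.cos(a),np.sin(a)]); by=np.array([-np.sin(a),np.cos(a)])
def R(xy):
    x=np.array([*xy,0]);z=np.array([0,0,-1.]);return np.stack([x,np.cross(z,x),z],1)
def box(y,z,x=0): return np.array([*(B+bx*x+by*y),z])
def best(p,xy):
    q0=ctrl.sense()["joint_positions"]; c=[]
    for s in(1,-1):
        q=ctrl.inverse_kinematics(p,R(s*np.array(xy)))
        if q is not None: c.append((np.abs(np.array(q)-q0).max(),s))
    return R(min(c)[1]*np.array(xy))
def F(n=5):
    return np.mean([ctrl.sense()["force"] for _ in range(n)],0)
E
cat > c.py <<'E'
from h import *
hand.set_gripper(0.0)
p=box(-58e-3,.115); ctrl.goto(p,best(p,bx)); ctrl.wait(.2)
f=[]; t=ctrl.sense()["clock"]
for i in range(10): f.append(ctrl.sense()["force"])
print("dt",ctrl.sense()["clock"]-t); f=np.array(f); print(f.mean(0),f.std(0))
s=ctrl.sense(); print(s["clock"],s["eef_pos"]-p,s["joint_positions"],s["finger_gap"])
f0=F(); p[2]=.097; ctrl.move_straight(p,v=.05)
t=ctrl.sense()["clock"]
p[2]=.077; print(ctrl.move_straight(p,v=.008,threshold=2.5)); s=ctrl.sense(); print(s["eef_pos"],F()-f0,s["clock"]-t)
ctrl.wait(.1); f=[ctrl.sense()["force"]-f0 for _ in range(3)];print(f,ctrl.sense()["eef_pos"])
t=ctrl.sense()["clock"]; q=ctrl.sense()["eef_pos"].copy();q[2]-=.0003;q[:2]=p[:2];ctrl.move_straight(q,v=.02);print("step time",ctrl.sense()["clock"]-t,F()-f0,ctrl.sense()["eef_pos"])
np.save("f0.npy",f0)
E
python3 c.py
```

```text
dt 0.0
[-0.39521912 -0.10021496  0.23623753] [5.55111512e-17 0.00000000e+00 5.55111512e-17]
3.9167 [-1.17362554e-05 -6.73799954e-04  1.17605502e-04] [-9.47684573e+00  3.05031068e+01  9.98096422e+01 -2.70966570e-03
  4.96740099e+01 -4.04517242e+01] 0.00041129097000489913
True
[ 0.59920664 -0.08729668  0.08647394] [1.03032776 0.44477632 4.26015745] 1.375
[array([1.11422989, 0.11101846, 4.30598294]), array([1.11422989, 0.11101846, 4.30598294]), array([1.11422989, 0.11101846, 4.30598294])] [ 0.59917662 -0.08729752  0.0864478 ]
step time 0.25 [ 0.32237869 -0.09190386  4.83392222] [ 0.59921778 -0.0873082   0.08628166]
```

```bash
cat > drag.py <<'E'
from h import *
def press(y,z,f0,target=12.):
    for i in range(14):
        ctrl.wait(.05); f=(F()-f0)[2]
        if f>target-.8: break
        z-=min(.0004,(target-f)*.00015); ctrl.move_straight(box(y,z),v=.02)
    print("pressed",z,f); return z
def drag(y0,y1,z,f0,target=12.,step=.004):
    n=int(np.ceil(abs(y1-y0)/step)); slope=0
    for y in np.linspace(y0,y1,n+1)[1:]:
        f=F()-f0; dz=np.clip((f[2]-target)*.00013,-.0006,.0008)
        slope=np.clip(.8*slope+.25*dz,-.0003,.0003)
        z+=dz+slope*.5
        try: ctrl.move_straight(box(y,z),v=.025)
        finally: pass
        f=F()-f0; print(f"{y*1e3:.0f} z{z*1e3:.2f} N{f[2]:.1f} T{f[:2]@by:.1f}",end=" | ")
        if f[2]>15.3: z+=.0006; ctrl.move_straight(box(y,z),v=.03); print("relief",end=" ")
        if f[2]<1: print("LOST"); break
    print(); return y,z
E
cat > d.py <<'E'
from drag import *
f0=np.load("f0.npy"); z=ctrl.sense()["eef_pos"][2]
z=press(-.058,z,f0); y,z=drag(-.058,.055,z,f0)
p=box(y,.11); ctrl.move_straight(p,v=.1)
s=ctrl.sense();print(s["clock"],F()-f0)
np.save("z.npy",z)
E
python3 d.py
cat > look.py <<'E'
import sys,cv2,numpy as np
from station import read_camera
c=read_camera("top");np.savez("top1.npz",**c)
im=c["color"][...,::-1]
cv2.imwrite(f"pics/{sys.argv[1]}.png",cv2.resize(im[110:260,120:400],None,fx=2.8,fy=2.8))
E

```

```text
pressed 0.08383403399630641 11.388786372718352
-54 z83.74 N11.2 T-3.7 | -50 z83.62 N10.6 T-4.1 | -46 z83.41 N11.4 T-5.0 | -42 z83.29 N11.2 T-4.4 | -39 z83.14 N11.5 T-4.8 | -35 z83.02 N10.9 T-4.2 | -31 z82.83 N11.9 T-4.1 | -27 z82.77 N12.3 T-5.2 | -23 z82.78 N11.3 T-4.3 | -19 z82.66 N10.9 T-4.6 | -15 z82.47 N11.2 T-4.0 | -11 z82.31 N12.0 T-4.3 | -7 z82.27 N10.9 T-5.0 | -3 z82.08 N11.6 T-4.4 | 0 z81.98 N12.2 T-4.8 | 4 z81.97 N10.6 T-4.1 | 8 z81.74 N11.6 T-4.7 | 12 z81.64 N11.7 T-5.9 | 16 z81.56 N11.7 T-4.7 | 20 z81.48 N10.4 T-2.8 | 24 z81.22 N11.1 T-4.7 | 28 z81.04 N11.8 T-3.6 | 32 z80.97 N11.5 T-4.8 | 36 z80.85 N11.1 T-4.4 | 39 z80.68 N11.8 T-3.7 | 43 z80.61 N11.3 T-4.4 | 47 z80.46 N12.5 T-4.6 | 51 z80.50 N12.4 T-5.2 | 55 z80.53 N11.0 T-5.9 | 
17.6833 [ 1.21131014 -0.38962788 -0.59706274]
```

```bash
python3 -c "
from h import *
p=box(.055,.11)+[0,0,.12]; p[:2]=[.442,.2]; p[2]=.2
ctrl.goto(p,best(p,np.array([1,0])))
print(ctrl.sense()['clock'])"; python3 look.py o1
```

```text
18.6083
```

View pics/o1.png

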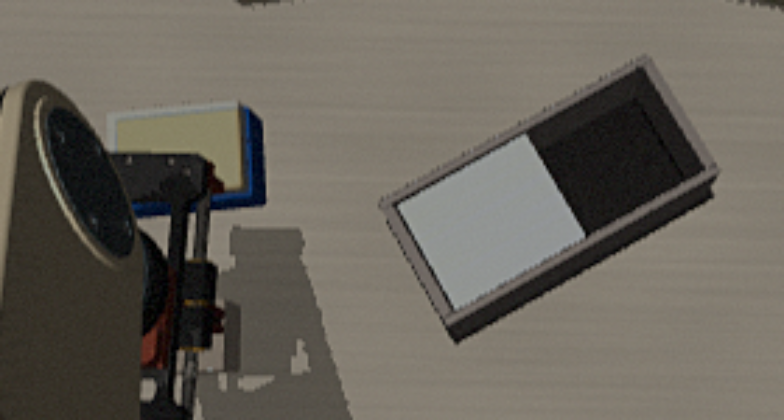

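The shutter moved: the plate now fills the left half, its bin-side edge runs (528,133)–(585,237) in the crop, and the bin is open. Checking the number and computing the tube position.

```bash
cat > m.py <<'E'
from b import *; B=np.array([.5693,-.0376]); a=np.radians(31.04);by=np.array([-np.sin(a),np.cos(a)])
c=np.load("top1.npz"); g=c["color"].astype(int); m=((g.min(2)>150)).astype(np.uint8); k=np.zeros_like(m);k[120:240,240:390]=m[120:240,240:390]
cs,_=cv2.findContours(k,0,1);q=max(cs,key=cv2.contourArea)[:,0]
y=[(ray(c,*p,.083)[:2]-B)@by for p in q]; print("plate y range",min(y),max(y),cv2.contourArea(max(cs,key=cv2.contourArea)))
E
python3 m.py; python3 - <<'E'
import sys;sys.path.insert(0,'.')
from b import *
c=np.load("top.npz")
print("mouth",ray(c,110+380/5-.4,200+141/5-.4,.081))
w=[ray(c,110+u/5-.4,200+v/5-.4,.045)[:2] for u,v in((180,93),(450,86),(450,210),(180,218))];w=np.array(w);print(w,w.mean(0))
d=(w[1]+w[2]-w[0]-w[3])/2;print(np.linalg.norm(d),"hole",w.mean(0)+d/np.linalg.norm(d)*.045)
c=np.load("scene.npz");print("mouth scene",ray(c,400+180/5-.4,210+(376-300)/5-.4,.081))
E
```

```text
plate y range 0.1141688486253006 0.11686492476643111 3.0
mouth [0.44385865 0.25774911 0.081     ]
[[0.46808935 0.36911568]
 [0.47419679 0.23976942]
 [0.4151354  0.23510388]
 [0.40862692 0.36286509]] [0.44151212 0.30171352]
0.12870840212405227 hole [0.44371755 0.25676759]
mouth scene [0.44359259 0.25631137 0.081     ]
```

```bash
sed -i 's/min(2)>150/min(2)>105/' m.py; python3 m.py; cat > g.py <<'E'
from h import *
xy=np.array([.4437,.257]); r=best(np.array([*xy,.15]),np.array([1.,0.049])/np.hypot(1,.049))
hand.set_gripper(.05,8); ctrl.goto(np.array([*xy,.125]),r); f0=F()
print(ctrl.move_straight(np.array([*xy,.051]),v=.08,threshold=6),ctrl.sense()["eef_pos"],F()-f0)
hand.set_gripper(0,8); print("gap",ctrl.sense()["finger_gap"],F()-f0)
ctrl.move_straight(np.array([*xy,.165]),v=.1); print("gap",ctrl.sense()["finger_gap"],ctrl.sense()["clock"])
E
python3 g.py
```

```text
plate y range -0.22109369527070422 0.22126451472303987 17731.0
False [0.44403023 0.25718626 0.05136609] [ 0.74750049 -0.21455609  0.67619309]
gap 0.016022736444990717 [ 4.40762593 -0.75486624 -0.29681987]
gap 0.015725316284934517 23.0333
```

```bash
python3 - <<'E'
from b import *; from h import B,by
c=np.load("top1.npz")
for u,v in((528,133),(585,237),(400,205),(453,311)): print((ray(c,120+u/2.8-.3,110+v/2.8-.3,.083)[:2]-B)@by)
E
cat > p.py <<'E'
from h import *
p=box(-.063,.165); r=best(p,bx); ctrl.goto(p,r); f0=F()
p[2]=.088; print(ctrl.move_straight(p,v=.1,threshold=6)); hand.set_gripper(.045); ctrl.wait(.1)
print(ctrl.sense()["finger_gap"]); p[2]=.16; ctrl.move_straight(p,v=.1)
p=box(.055,.14); hand.set_gripper(0); print(ctrl.sense()["clock"])
q=box(-.063,.2,-.2); 
try: ctrl.goto(q,r)
except Exception as e: print(e)
print(ctrl.sense()["clock"])
E
echo
```

```text
-0.007622998973258063
-0.004568065521275307
0.11525900329158338
0.119663502522809
```

Edges at -6.1 and +117.5 mm match fully open. Dropping the tube.

```bash
python3 p.py; python3 look.py o2
```

```text
False
0.045091544347472805
27.7917
28.625
```

View pics/o2.png

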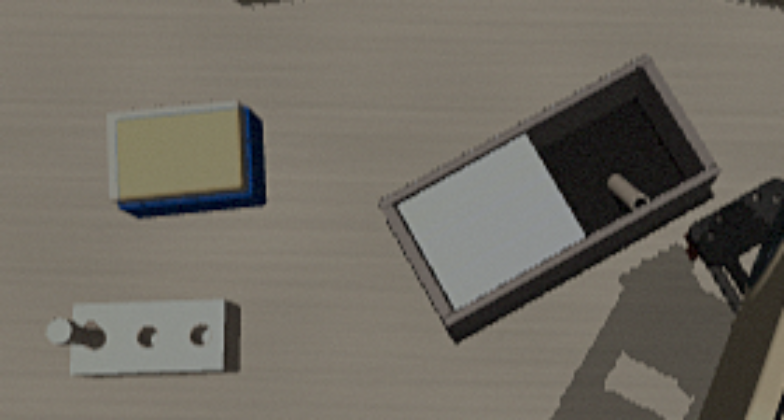

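The tube lies in the bin (around (628,192)), and the tip box, rack and capped tube are undisturbed. Now closing, with a stop on tangential rise.

```bash
sed -i 's/        if f\[2\]<1:/        if abs(f[:2]@by)>8.5: print("STOP"); break\n        if f[2]<1:/' drag.py; cat > e.py <<'E'
from drag import *
p=box(.055,.12); ctrl.goto(p,best(p,bx)); ctrl.wait(.2)
fs=[]
for i in range(6): ctrl.wait(.03); fs.append(F())
f0=np.mean(fs,0); print(f0)
p[2]=.088; ctrl.move_straight(p,v=.05); p[2]=.074
print(ctrl.move_straight(p,v=.008,threshold=2.5)); z=ctrl.sense()["eef_pos"][2]; print(z,F()-f0,ctrl.sense()["clock"])
z=press(.055,z,f0); y,z=drag(.055,-.055,z,f0); print(ctrl.sense()["clock"])
if y<-.05: y,z=drag(y,-.0605,z,f0,step=.0015)
ctrl.move_straight(box(y,.12),v=.1)
ctrl.goto(box(-.063,.2,-.2),best(box(-.063,.2,-.2),bx)); print(ctrl.sense()["clock"])
E
python3 e.py;python3 look.py o3
```

```text
[-0.30322945 -0.24354891  0.26611714]
True
0.08308917426991769 [-0.37899555  1.11714527  3.48599689] 31.6583
pressed 0.08048979895587242 11.96316404134969
51 z80.48 N12.1 T4.0 | 47 z80.50 N12.8 T5.0 | 43 z80.62 N11.9 T6.0 | 39 z80.62 N13.8 T4.2 | 35 z80.90 N13.0 T5.6 | 31 z81.07 N12.4 T4.9 | 27 z81.17 N13.2 T4.8 | 24 z81.38 N12.9 T5.8 | 20 z81.55 N11.5 T5.4 | 16 z81.52 N12.6 T5.4 | 12 z81.64 N11.7 T5.9 | 8 z81.64 N12.8 T6.0 | 4 z81.78 N12.6 T5.0 | -0 z81.90 N12.8 T5.0 | -4 z82.04 N12.9 T4.9 | -8 z82.21 N13.3 T3.6 | -12 z82.44 N11.8 T5.3 | -16 z82.46 N13.3 T5.0 | -20 z82.69 N12.8 T5.3 | -24 z82.85 N12.0 T5.5 | -28 z82.89 N11.8 T4.8 | -31 z82.90 N12.4 T4.7 | -35 z82.99 N12.4 T5.7 | -39 z83.07 N12.1 T4.3 | -43 z83.12 N12.1 T5.3 | -47 z83.15 N13.0 T5.7 | -51 z83.32 N13.7 T5.7 | -55 z83.60 N12.6 T5.2 | 
42.4417
-56 z83.68 N12.8 T5.8 | -58 z83.80 N12.0 T6.4 | -59 z83.82 N11.7 T6.4 | -60 z83.79 N13.1 T6.8 | 
44.8167
```

View pics/o3.png

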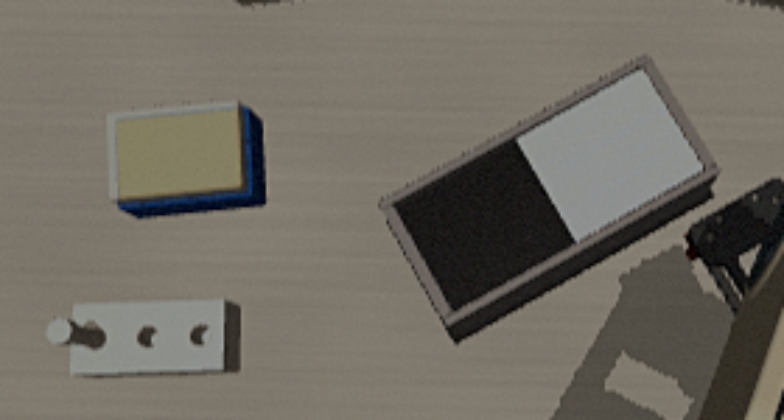

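The plate is back over the bin, its edge running (516,138)–(575,242). I'll compare that numerically with the initial image, which was fully shut.

```bash
python3 - <<'E'
from b import *; from h import B,by,bx
for n in("top","top1"):
    c=np.load(n+".npz"); g=c["color"].mean(2).astype(np.float32)
    out=[]
    for x in np.linspace(-.03,.03,13):     # grey profile along box y across the plate's edge
        ys=np.linspace(-.03,.03,241); P=np.c_[(B+bx*x+by*ys[:,None]),np.full(241,.0855)]
        q=(P-c["T"][:3,3])@c["T"][:3,:3]; K=c["intrinsics"]
        u=K[0,0]*q[:,0]/-q[:,2]+K[0,2]; v=K[1,2]-K[1,1]*q[:,1]/-q[:,2]
        p=cv2.remap(g,u.astype(np.float32)[None],v.astype(np.float32)[None],1)[0]
        out.append(ys[np.argmax(p<(p[:40].mean()+p[-40:].mean())/2)])
    print(n,np.median(out),np.std(out))
a,b=[np.load(n+".npz")["color"].astype(int) for n in("top","top1")]
d=np.abs(a-b).max(2)>60; print("diff tip",d[140:195,150:225].sum(),"capped",d[215:245,130:160].sum(),"bottle",d[205:245,450:500].sum())
E
```

```text
top 0.0072499999999999995 0.00018445505858895092
top1 0.004750000000000004 0.00018040060614705515
diff tip 0 capped 0 bottle 1170
```

The shutter is fully shut, even 2.5 mm further than at the start. The bottle difference is probably the arm blocking the view, so I'll return to the start pose and check.

```bash
python3 - <<'E'
from h import *
ctrl.movej([-70.646,24.242,93.386,0,62.372,-1.089]); ctrl.wait(.3); print(ctrl.sense()["clock"],F())
a=np.load("top.npz")["color"].astype(int); b=read_camera("top")["color"].astype(int)
d=np.abs(a-b).max(2)>60; print("tip",d[140:195,150:225].sum(),"capped",d[215:245,130:160].sum(),"bottle",d[205:245,450:500].sum())
E
```

```text
46.8 [0.05228074 1.01170406 0.44953948]
tip 0 capped 0 bottle 0
```

```bash
python3 -c "
from station import sign_off; print(sign_off())"
```

```text
the job is handed in; nothing more can be done
None
```

The job is handed in at about 47 s on the robot's clock. The used tube is in the bin and the shutter is shut over it. `sign_off` gives no verdict, so this rests on my own checks.

- **Shutter force:** I dragged the plate open and shut with the press force controlled towards 12 N. The highest readings between steps were 13.8 N pressing and 6.8 N sideways. The force was not sampled during each step.
- **Open position:** after the first drag the plate's edges were at about -6 and +117.5 mm along the box, which matches fully open.
- **Tube:** it was gripped at a 16 mm finger gap, and the picture after release showed it lying in the bin. It could not be seen again once the shutter was shut.
- **Shut position:** the plate's edge is now 2.5 mm further shut than in the starting picture, so it apparently began slightly open.
- **Bystanders:** the capped tube, tip box and bottle show no changed pixels against the starting picture. An earlier check flagged the bottle, but only because the arm was in the way.

The sideways drag force read about 4–6 N, a little under the stated 6.5 N friction. The pictures show the plate completed its full travel both ways.

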